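# Clamp a plaster mould in its jig

## Robot

A 7-joint arm with a two-finger parallel gripper is mounted at the origin on the work surface. World frame = base frame: x ahead of the robot, y to its left, z up, the work surface at z = 0. Lengths are in mm, angles in rad, forces in N, time in s.
With the tool pointing down it reaches from about 400 to 875 mm from the base axis. Payload 4.4 kg.
Tool frame: the origin (TCP) lies midway between the tips of the shut fingers; the grasp point (between the pads) lies ctrl.grip_depth behind it (ctrl.grip_depth is the distance from the TCP to the grasp point, in mm); z points along the fingers, y is the line along which they close (so a half turn about z gives the same grasp; the last joint's range is limited). The gripper opens to 85 mm and grips with 20 to 120 N. Pads are 22 mm wide; open, the fingers measure 114 mm over their backs; the gripper's body (76 mm by 85 mm) begins 54 mm behind the grasp point. The pads swing forward as they close: fully open they stand 13 mm farther back than shut.
Start: joints at [1.062, 0.628, 0.038, 1.517, -0.027, 0.996, -0.02], TCP at [278.534, -587.313, 231.313] pointing down, gripper open.
Joint ranges: [-3.06, 3.06], [-0.37, 2.12], [-1.25, 1.32], [0.18, 2.47], [-1.1, 4.24], [0.23, 1.98], [-2.94, 2.94]. Speed limits (rad/s): [2.57, 2.57, 3.14, 3.14, 3.14, 3.14, 3.14].

## Interface

Orientations are given as [roll, pitch, yaw] about the fixed x, y, z axes, in that order (R = Rz(yaw) Ry(pitch) Rx(roll)).
In Python, from cell import ctrl gives the robot as it stands.
- The arm moves only by the tool carry_out, never from a script. Its argument "deltas" is one flat list of numbers, 7 for each row, row after row: the turn, a rotation vector about the tool's x, y, z in degrees, then the shift along the tool's x, y, z in m, then the closure, from -1 (fully open) to 1 (shut). In form: [wx, wy, wz, dx, dy, dz, claw, wx, wy, wz, dx, dy, dz, claw, ...]. A call has 1 to 12 rows; each row shifts and turns the commanded pose from where the row before left it, along the tool's axes as they then stand; what a row does not reach is not made up. A row lasts 1/8 s, in which the tool goes at most 62.5 mm and 10.7 degrees, less where a joint would pass 70% of its speed; a pose out of reach is approached as far as the arm can. A call with a gripper value outside its range is refused whole. The fingers move at their own pace and stop on an object; the grip force is fixed at half the most. Time passes only in rows, so rows that do not move let the fingers close. It gives the time, the measured TCP pose, the force, the opening and the grip force at its end, in the units of the state.
- ctrl.read_state(): the state, without advancing time (a new reading comes with each control period).
- ctrl.get_image(name): name is "scene" or "top" or "wrist"; returns the picture (420x560x3 uint8, red, green, blue); there is no depth.
- ctrl.calibration(name): a dict with "mtx" (3x3 intrinsics, pixels), "R" (3x3) and "t" (3): a world point X has camera coordinates R X + t. Camera axes: x right, y down, z forward; pixel columns grow to the right and rows downward; lengths in mm; the calibration is good to about 2 mm. A picture is of the moment at which its call begins: read the wrist's pose just before it. calibration takes no time and is no camera call; for the wrist camera it gives the pose at the moment of the call.
- ctrl.finish_job(): hands the job in; it is judged then, once.
The state is a dict: "clock": time; "qpos": joint angles; "qd": joint speeds; "tau": joint torques, N m; "eef_pos": TCP position; "tool_rot": TCP orientation; "force": force on the tool from outside, world axes, zero at the start; "torque": the same for the moment, N m; "width": finger opening in mm; "gripper_force": force on a finger pad.
Only numpy, scipy, OpenCV 4.12 (cv2) and the standard library are available. Lean on these libraries where they do the work, as an engineer would, in place of code of your own. Each camera call takes 0.05 s, during which the arm holds its last target. There are 200 camera calls.

## Task

Push the plaster mould along between the rails of the wooden jig until it is home against the end stop, then push the clamp's handle over and down, past its dead point, until it snaps into lock with the presser bearing on the mould. Only push with the fingers: lift nothing, and leave the mug, the jar and the spatula where they are.

Things in the scene. Friction and masses are not known exactly. Their poses are not given: they have to be found in the camera images.
- jig: Wooden clamping jig, fixed. Base board 450 x 170 x 18 mm; origin at the centre of its underside on the bench, z up, +x the way the mould is pushed. Two guide rails run along x (x -160 to +20 mm, 104 mm apart inside, 16 wide, tops at z=38 mm). Behind the end stop a riser block (x 42 to 137 mm, 70 wide, top at z=68 mm) carries a steel toggle clamp. All is centred on y=0.
- stop_face (a point): Centre of the lower edge of the end stop's face, on the board's top: x=+20, y=0, z=18 mm in the jig's frame. The stop is a wooden cross block 130 mm wide, 20 thick (towards jig +x), 45 mm high above the board. Axes as the jig's.
- mould: Closed two-part plaster mould, a white block 100 (x) x 98 (y) x 65 mm high, 0.55 to 0.95 kg, loose on the board between the rails. Origin at the centre of its underside; axes as the jig's. It starts 45 to 80 mm short of the stop. Home against the stop its origin is at x=-30, z=18 mm in the jig's frame. Its back face (jig -x) is free to push.
- handle (a joint): Handle angle, rad. 0: open, upright, leaning 0.08 rad to the mould (jig -x). Grows as it is pushed to jig +x and down; starts at 0 to 0.1. It lowers the clamp arm and stays where left until, from about 1.0, the presser meets a seated mould and resists (2 to 4 N at the grip). Dead point about 1.40: before it the handle springs back, beyond 1.45 it snaps to its stop at 1.65: locked, level.
- handle_tip (a point): Free end of the clamp handle, 130 mm from its hinge. The outer 75 mm is a black round sleeve, 18 mm in diameter; nearer the hinge it is a steel rod of 12 mm.
- handle_pivot (a point): Point on the handle's hinge axis (along jig y), at x=105, y=0, z=110 mm in the jig's frame. The handle swings about it in the jig's x-z plane. Axes as the jig's.
- presser: Black rubber foot, 18 mm in diameter, on a spring spindle (4 N per mm) at the end of the 65 mm steel clamp arm, which is hinged at jig x=52, z=115 mm and is raised towards the mould while open. Origin at the centre of the pressing face. Open, it hangs at least 40 mm above the mould's top; locked, it presses on the mould's top near jig x=-13 mm with about 10 N.
- mug: Blue ceramic mug, 72 mm across, 85 mm high, standing on the bench beside the jig (not part of the job). Origin at the centre of its underside.
- jar: Amber glass jar with a lid, 60 mm across, 100 mm high, standing on the bench beside the jig (not part of the job). Origin at the centre of its underside.
- spatula: Spatula with wooden handle, lying flat on the bench beside the jig on the side nearer the robot (not part of the job).
Not all that is in view belongs to the job. What is shaped like the mould but pink or red is not meant.

How it is judged (in metres and radians):
On the way, in this order (a step that is already met when the one before it is completed fails the run):
1. the mould is home against the end stop, with the clamp still open (x of mould in the frame of jig between -0.034 and -0.026 m and z of mould in the frame of jig below 0.024 m and value of joint handle below 0.9 rad), for 0.2 s.
2. the handle is past its dead point, in lock, with the presser bearing on the mould (value of joint handle above 1.6 rad and contact force between presser and mould above 6 N), for 0.2 s.
At the end, for the whole second after the job is handed in: The mould is within 4 mm of home against the end stop, flat on the board and at rest; the handle is at rest in lock (joint above 1.6 rad) and the presser bears on the mould with more than 6 N (all of step 2 and x of mould in the frame of jig between -0.034 and -0.026 m and z of mould in the frame of jig below 0.024 m and velocity of joint handle between -0.05 and 0.05 rad/s and linear speed of mould below 0.01 m/s); the robot touches nothing.
It fails at once if the mould is lifted more than 10 mm off the board (z of mould in the frame of jig above 0.028 m).
It fails at once if the mould is tipped by more than 0.2 rad (angle between mould's own z axis and vertical above 0.2 rad).
It fails at once if the mug is moved by more than 25 mm or lifted (distance of mug from where it was at the start of the episode above 0.025 m).
It fails at once if the jar is moved by more than 25 mm or lifted (distance of jar from where it was at the start of the episode above 0.025 m).
It fails at once if the spatula is moved by more than 25 mm or lifted (distance of spatula from where it was at the start of the episode above 0.025 m).
It also fails if it takes over 51 s, if anything falls off the work surface, if the arm or the gripper's body presses on something with over 40 N, if the wrist force passes 120 N, or if a joint passes its speed limit or range.

## Working session

There is one attempt and no reset: what is moved stays moved. The work goes in short steps, Python scripts to look and compute and a tool call to move; the robot and the scene stay as the last step left them, time stands still between calls to the robot, and variables do not carry over. Pictures are saved under pics/ and viewed, at most 10 in all, crops included, and the job is handed in when it is done.

Besides the shell and the picture viewer there is one more tool, called after "Request:" by a JSON object that holds its "method" and its "body", one argument or row to a line. carry_out: Moves the arm, as the interface text tells. Its arguments: {"type":"object","properties":{"deltas":{"type":"array"}},"required":["deltas"]}

```bash
mkdir -p pics; ls; python3 - <<'E'
from cell import ctrl
import cv2,numpy as np
for n in("scene","top"):
    cv2.imwrite(f"pics/{n}0.png",ctrl.get_image(n)[:,:,::-1])
    c=ctrl.calibration(n);print(n,{k:np.round(c[k],3).tolist() for k in("mtx","R","t")})
s=ctrl.read_state();print(s,ctrl.grip_depth)
E
```

```text
pics
scene {'mtx': [[385.124, 0.0, 282.086], [0.0, 385.124, 210.406], [0.0, 0.0, 1.0]], 'R': [[0.273, 0.962, -0.015], [0.548, -0.169, -0.819], [-0.79, 0.215, -0.574]], 't': [-223.432, -143.954, 1254.885]}
top {'mtx': [[458.96, 0.0, 283.064], [0.0, 458.96, 203.419], [0.0, 0.0, 1.0]], 'R': [[0.023, -1.0, -0.003], [-0.996, -0.022, -0.088], [0.088, 0.005, -0.996]], 't': [95.298, 563.626, 1252.382]}
{'clock': 0.1, 'qpos': array([ 1.0622256 ,  0.62924311,  0.03845331,  1.51822833, -0.02701227,
        0.99630386, -0.01997873]), 'qd': array([-0.00029253, -0.00474881, -0.00051472, -0.00334019, -0.00035531,
        0.00102326, -0.00036672]), 'tau': array([ 3.45495391e-03, -5.64526141e+01,  1.23080604e+00, -1.93968379e+01,
        1.13919057e-02,  5.46569150e-03,  9.33199459e-06]), 'eef_pos': array([ 278.28563343, -586.81968986,  230.50070443]), 'tool_rot': array([-3.13992806e+00,  9.99279440e-06,  4.42779307e-01]), 'force': array([0.11827594, 0.67546122, 0.21281353]), 'torque': array([-0.00350737,  0.01042189,  0.06184754]), 'gripper_force': 0.0, 'width': 85.36517975892995} 18.700000000000003
```

View pics/scene0.png

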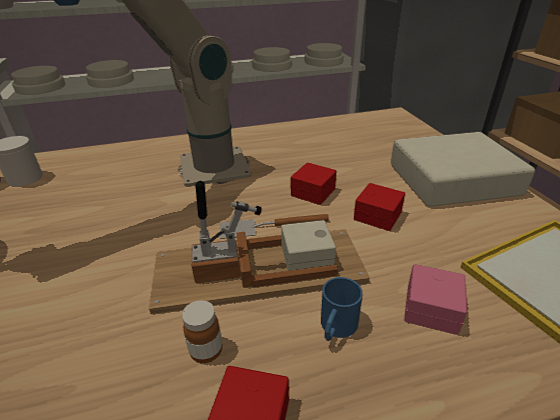

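View pics/top0.png

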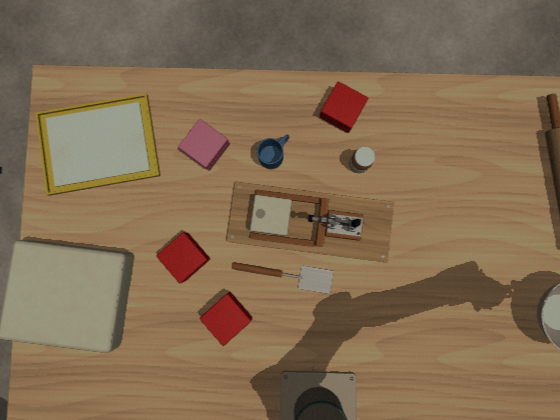

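The scene view shows the jig at about (258,265), with the mould at (308,245) and the black handle standing at (201,200). The top view shows the board corners at about (235,184), (393,202), (387,260) and (228,240), with the mould at (271,215). I'll enlarge both for accurate picks.

```bash
python3 - <<'E'
import cv2
a=cv2.imread("pics/top0.png")[170:275,215:405]
cv2.imwrite("pics/topc.png",cv2.resize(a,None,fx=4,fy=4,interpolation=cv2.INTER_CUBIC))
a=cv2.imread("pics/scene0.png")[170:310,145:375]
cv2.imwrite("pics/scenec.png",cv2.resize(a,None,fx=3.4,fy=3.4,interpolation=cv2.INTER_CUBIC))
E
```

```text
(no output)
```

View pics/topc.png

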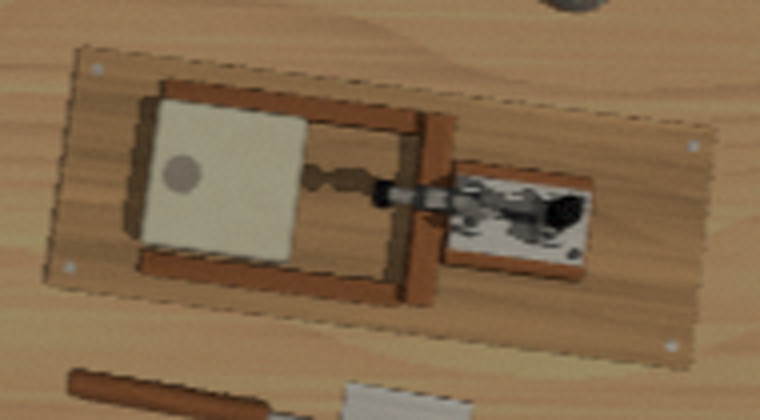

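View pics/scenec.png

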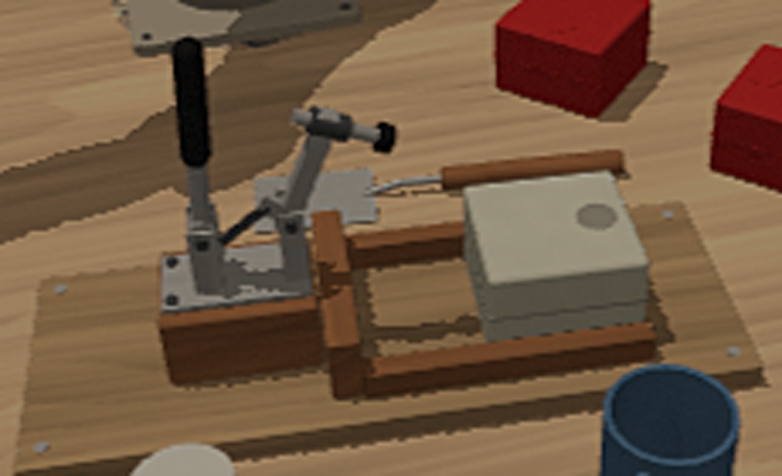

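```bash
cat > h.py <<'E'
from cell import ctrl
import cv2,numpy as np
from scipy.optimize import least_squares
def proj(n,X,c={}):
    c=ctrl.calibration(n); Y=np.asarray(X,float)@c["R"].T+c["t"]; p=Y@c["mtx"].T
    return p[:,:2]/p[:,2:]
def J(p,L):
    a=p[2]; R=np.array([[np.cos(a),-np.sin(a),0],[np.sin(a),np.cos(a),0],[0,0,1]])
    return np.asarray(L,float)@R.T+[p[0],p[1],p[3] if len(p)>3 else 0]
E
python3 - <<'E'
from h import *
T=lambda u:(np.array(u,float)+.5)/4-.5+[215,170]
S=lambda u:(np.array(u,float)+.5)/3.4-.5+[145,170]
L1=[(-225,85,18),(225,85,18),(225,-85,18),(-225,-85,18),(137,35,68),(20,65,63),(40,65,63),(40,-65,63),(20,-65,63)]
t1=T([(80,46),(716,127),(692,369),(45,287),(593,180),(421,112),(457,118),(433,303),(402,300)])
L2=[(225,-85,18),(225,85,18),(-225,-85,18),(-225,85,18)]
s1=S([(40,280),(15,473),(682,203),(763,370)])
f=lambda p:np.r_[(proj("top",J(p,L1))-t1).ravel(),(proj("scene",J(p,L2))-s1).ravel()]
r=least_squares(f,[500,0,-1.5,0],loss="soft_l1");print(r.x,np.round(r.fun,1).tolist())
p=r.x
M=[(-50,49,65),(50,49,65),(50,-49,65),(-50,-49,65)]
tm=T([(162,100),(307,120),(291,261),(144,245)]);sm=S([(648,265),(480,284),(463,187),(610,174)])
def g(m):
    a=m[2];c,s=np.cos(a),np.sin(a);Q=np.array(M)@np.array([[c,-s,0],[s,c,0],[0,0,1]]).T+[m[0],m[1],m[3]]
    return np.r_[(proj("top",J(p,Q))-tm).ravel(),(proj("scene",J(p,Q))-sm).ravel()]
r=least_squares(g,[-95,0,0,18],loss="soft_l1");print("mould in jig",r.x,np.round(r.fun,1).tolist())
# handle angle
a=lambda q:[(105+130*np.sin(q-.08),0,110+130*np.cos(q-.08))]
for q in(0,.05,.1):print(q,proj("scene",J(p,a(q))),proj("top",J(p,a(q))))
print(S([(187,42)]),T([(568,208)]))
print(np.degrees(p[2]),J(p,[(-95,0,0),(-160,0,0),(105,0,110),(20,0,18)]))
c=ctrl.calibration("top");
for u,z in(((271,147),85),((361,157),100)):
    X=[least_squares(lambda q:(proj("top",[[q[0],q[1],z]])-u).ravel(),[500,0]).x];print(X)
E
```

```text
[513.71444344  31.90971974  -7.95974446  -1.80719613] [-0.3, 0.0, -0.2, 0.1, -0.8, 0.2, 0.1, -0.2, 0.3, -0.6, 1.3, -0.0, -0.4, -0.6, -0.2, 1.0, 0.2, 0.8, 0.1, 0.1, -0.7, 0.3, -0.1, -0.0, 0.6, -0.2]
mould in jig [-1.07418375e+02 -3.68302815e-01 -1.53261166e-02  1.73113730e+01] [0.1, -0.4, 1.0, -0.1, -0.3, 1.2, -0.9, -0.2, 0.1, 0.3, 1.4, 0.4, -0.9, 0.0, -0.4, -0.8]
0 [[200.78503783 182.10439552]] [[355.9035995  221.82296302]]
0.05 [[197.1725352 182.2923446]] [[358.72351253 222.17564987]]
0.1 [[193.56996306 182.63406028]] [[361.52653594 222.53570673]]
[[199.64705882 182.        ]] [[356.625 221.625]]
-456.0597637300565 [[523.74319121 126.37889047  -1.80719613]
 [530.604966   191.0156915   -1.80719613]
 [502.63003801 -72.50357422 108.19280387]
 [511.60312812  12.02147328  16.19280387]]
[array([707.11863167, 143.52942068])]
[array([682.38417822, -95.32719882])]
```

```bash
cat >> h.py <<'E'
from scipy.spatial.transform import Rotation as Ro
JP=[513.7,31.9,np.radians(-96.06),0]
def rot(): return Ro.from_euler("xyz",ctrl.read_state()["tool_rot"])
def to(jig,rpy_world=None):
    "shift in tool axes (mm) of a target rotation to a jig point; turn needed"
    s=ctrl.read_state(); A=rot(); B=A if rpy_world is None else Ro.from_euler("xyz",rpy_world)
    d=J(JP,[jig])[0]-s["eef_pos"]
    print("clock",s["clock"],"turn",np.degrees((A.inv()*B).as_rotvec()).round(2),"shift in new axes",B.inv().apply(d).round(1),"dist",np.linalg.norm(d).round(1))
def where():
    s=ctrl.read_state(); a=JP[2]
    R=Ro.from_euler("z",a); print(s["clock"],"tcp jig",R.inv().apply(s["eef_pos"]-[JP[0],JP[1],0]).round(1),"rpy",np.degrees(s["tool_rot"]).round(2),"F jig",R.inv().apply(s["force"]).round(1),"w",round(s["width"],1))
E
python3 - <<'E'
from h import *
p=[np.pi,0,np.radians(83.94)]
to((-195,0,363),p);where()
c=ctrl.calibration("wrist");s=ctrl.read_state()
print("cam in tool",rot().inv().apply(-c["R"].T@c["t"]-s["eef_pos"]).round())
E
```

```text
clock 0.1 turn [-9.000e-02 -5.000e-02 -5.857e+01] shift in new axes [ 835.1  168.8 -132.5] dist 862.2
0.1 tcp jig [ 640.1 -168.8  230.5] rpy [-179.9     0.     25.37] F jig [-0.7  0.   0.2] w 85.4
cam in tool [  79.   -1. -141.]
```

Request:
{"method": "carry_out", "body": {
  "deltas": [0, 0, -9.75, 0, 0, -0.022, 0, 0, 0, -9.75, 0, 0, -0.022, 0, 0, 0, -9.75, 0, 0, -0.022, 0, 0, 0, -9.75, 0, 0, -0.022, 0, 0, 0, -9.75, 0, 0, -0.022, 0, 0, 0, -9.75, 0, 0, -0.022, 0]
}}

```text
clock: 0.85
eef_pos: [278.2, -587.1, 363.5]
tool_rot: [-3.141, -0.001, 1.469]
force: [0.3, -0.5, -0.6]
width: 42.9
gripper_force: 0.0
```

```bash
python3 - <<'E'
from h import *
p=[np.pi,0,np.radians(83.94)]
to((-195,0,363),p);where()
E
```

```text
clock 0.85 turn [-0.04 -0.05  0.24] shift in new axes [8.354e+02 1.688e+02 5.000e-01] dist 852.2
0.85 tcp jig [ 640.4 -168.8  363.5] rpy [-1.7996e+02 -5.0000e-02  8.4180e+01] F jig [ 0.5  0.4 -0.6] w 42.9
```

Request:
{"method": "carry_out", "body": {
  "deltas": [0, 0, 0, 0.056, 0.011, 0, 0, 0, 0, 0, 0.056, 0.011, 0, 0, 0, 0, 0, 0.056, 0.011, 0, 0, 0, 0, 0, 0.056, 0.011, 0, 0, 0, 0, 0, 0.056, 0.011, 0, 0, 0, 0, 0, 0.056, 0.011, 0, 0, 0, 0, 0, 0.056, 0.011, 0, 0, 0, 0, 0, 0.056, 0.011, 0, 0, 0, 0, 0, 0.056, 0.011, 0, 0, 0, 0, 0, 0.056, 0.011, 0, 0]
}}

```text
clock: 2.1
eef_pos: [447.8, -40.7, 363.3]
tool_rot: [3.141, 0.0, 1.463]
force: [0.5, -0.2, 0.2]
width: 42.5
gripper_force: 0.0
```

```bash
python3 - <<'E'
from h import *
p=[np.pi,0,np.radians(83.94)]
to((-195,0,363),p);where()
E
```

```text
clock 2.1 turn [ 0.01  0.02 -0.1 ] shift in new axes [274.1  57.9   0.3] dist 280.2
2.1 tcp jig [ 79.1 -57.9 363.3] rpy [1.7999e+02 2.0000e-02 8.3840e+01] F jig [0.1 0.5 0.2] w 42.5
```

Request:
{"method": "carry_out", "body": {
  "deltas": [0, 0, 0, 0.055, 0.0115, 0, 0, 0, 0, 0, 0.055, 0.0115, 0, 0, 0, 0, 0, 0.055, 0.0115, 0, 0, 0, 0, 0, 0.055, 0.0115, 0, 0, 0, 0, 0, 0.055, 0.0115, 0, 0, 0, 0, 0, 0, 0, 0.05, 0, 0, 0, 0, 0, 0, 0.05, 0, 0, 0, 0, 0, 0, 0.05, 0, 0, 0, 0, 0, 0, 0.05, 0, 0, 0, 0, 0, 0, 0.05, 0, 0, 0, 0, 0, 0, 0.03, 0, 0, 0, 0, 0, 0, 0, 0]
}}

```text
clock: 3.6
eef_pos: [532.3, 224.0, 80.9]
tool_rot: [-3.137, 0.003, 1.464]
force: [-0.0, -0.6, -0.1]
width: 42.8
gripper_force: 0.0
```

```bash
python3 - <<'E'
from h import *
p=[np.pi,0,np.radians(83.94)]
to((-175,0,45),p);where()
cv2.imwrite("pics/s1.png",cv2.resize(ctrl.get_image("scene")[100:310,145:425,::-1],None,fx=2.8,fy=2.8))
E
```

```text
clock 3.6 turn [-0.28  0.18 -0.05] shift in new axes [-18.    1.8  35.9] dist 40.2
3.6 tcp jig [-193.    -1.8   80.9] rpy [-179.72    0.18   83.89] F jig [ 0.6  0.  -0.1] w 42.8
```

View pics/s1.png

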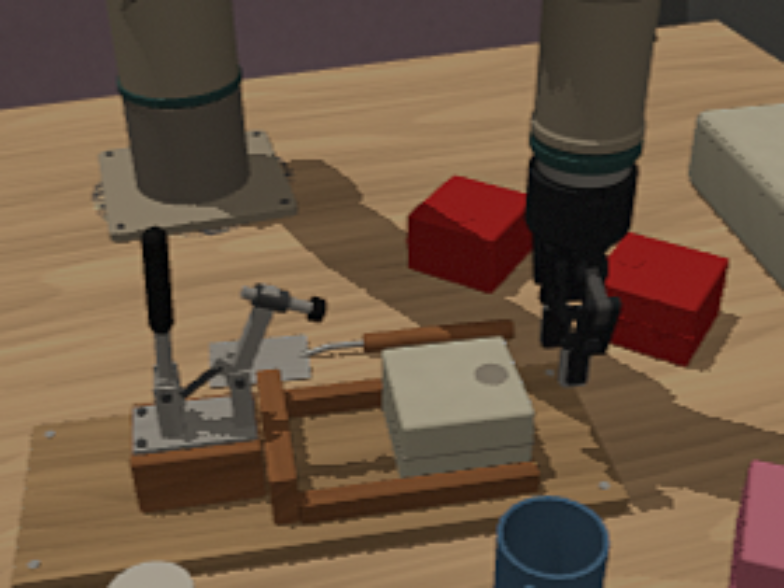

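The gripper at (575,350) hangs clear behind the mould's back face, with the handle and presser still open. Next I go down and push.

Request:
{"method": "carry_out", "body": {
  "deltas": [0, 0, 0, 0, 0.002, 0.018, 0, 0, 0, 0, 0, 0, 0.018, 0, 0, 0, 0, -0.012, 0, 0, 0, 0, 0, 0, -0.008, 0, 0, 0, 0, 0, 0, -0.008, 0, 0, 0, 0, 0, 0, -0.008, 0, 0, 0, 0, 0, 0, -0.008, 0, 0, 0, 0, 0, 0, -0.008, 0, 0, 0]
}}

```text
clock: 4.65
eef_pos: [531.1, 173.7, 47.8]
tool_rot: [3.14, -0.002, 1.464]
force: [0.9, 5.5, 0.5]
width: 42.5
gripper_force: 2.4
```

```bash
python3 - <<'E'
from h import *
where();print(ctrl.read_state()["force"])
E
```

```text
4.65 tcp jig [-142.8    2.4   47.8] rpy [ 1.7993e+02 -1.0000e-01  8.3900e+01] F jig [-5.5  0.3  0.5] w 42.5
[0.88217274 5.45631278 0.47730091]
```

Request:
{"method": "carry_out", "body": {
  "deltas": [0, 0, 0, -0.007, 0, 0, 0, 0, 0, 0, -0.007, 0, 0, 0, 0, 0, 0, -0.007, 0, 0, 0, 0, 0, 0, -0.007, 0, 0, 0, 0, 0, 0, -0.007, 0, 0, 0, 0, 0, 0, -0.005, 0, 0, 0, 0, 0, 0, -0.003, 0, 0, 0]
}}

```text
clock: 5.52
eef_pos: [526.5, 130.9, 47.7]
tool_rot: [3.14, -0.002, 1.464]
force: [1.2, 5.9, 0.6]
width: 42.8
gripper_force: 2.7
```

```bash
python3 - <<'E'
from h import *
where()
E
```

```text
5.525 tcp jig [-99.8   2.3  47.7] rpy [ 1.7994e+02 -9.0000e-02  8.3890e+01] F jig [-6.   0.6  0.6] w 42.8
```

Request:
{"method": "carry_out", "body": {
  "deltas": [0, 0, 0, -0.002, 0, 0, 0, 0, 0, 0, -0.002, 0, 0, 0]
}}

```text
clock: 5.78
eef_pos: [526.1, 127.2, 47.7]
tool_rot: [3.14, -0.002, 1.464]
force: [1.3, 6.0, 1.2]
width: 42.7
gripper_force: 2.8
```

```bash
python3 - <<'E'
from h import *
where()
E
```

```text
5.775 tcp jig [-96.    2.3  47.7] rpy [ 1.7993e+02 -1.0000e-01  8.3910e+01] F jig [-6.1  0.7  1.2] w 42.7
```

Request:
{"method": "carry_out", "body": {
  "deltas": [0, 0, 0, -0.002, 0, 0, 0, 0, 0, 0, 0, 0, 0, 0]
}}

```text
clock: 6.02
eef_pos: [525.9, 124.9, 47.7]
tool_rot: [3.141, -0.001, 1.464]
force: [0.7, 4.8, 1.6]
width: 42.7
gripper_force: 2.4
```

```bash
python3 - <<'E'
from h import *
where()
E
```

```text
6.025 tcp jig [-93.8   2.3  47.7] rpy [ 1.7994e+02 -7.0000e-02  8.3900e+01] F jig [-4.9  0.2  1.6] w 42.7
```

Request:
{"method": "carry_out", "body": {
  "deltas": [0, 0, 0, -0.002, 0, 0, 0, 0, 0, 0, 0, 0, 0, 0]
}}

```text
clock: 6.28
eef_pos: [525.7, 123.0, 47.7]
tool_rot: [3.14, -0.001, 1.464]
force: [0.6, 5.0, 3.4]
width: 42.7
gripper_force: 2.6
```

Request:
{"method": "carry_out", "body": {
  "deltas": [0, 0, 0, -0.002, 0, 0, 0, 0, 0, 0, 0, 0, 0, 0]
}}

```text
clock: 6.52
eef_pos: [525.5, 121.1, 47.7]
tool_rot: [3.14, -0.001, 1.464]
force: [0.2, 4.8, 1.6]
width: 42.5
gripper_force: 2.6
```

Request:
{"method": "carry_out", "body": {
  "deltas": [0, 0, 0, -0.001, 0, 0, 0, 0, 0, 0, 0, 0, 0, 0]
}}

```text
clock: 6.78
eef_pos: [525.4, 120.7, 47.7]
tool_rot: [3.14, -0.002, 1.465]
force: [0.9, 5.3, 1.1]
width: 42.3
gripper_force: 3.1
```

Request:
{"method": "carry_out", "body": {
  "deltas": [0, 0, 0, -0.0015, 0, 0, 0, 0, 0, 0, 0, 0, 0, 0]
}}

```text
clock: 7.02
eef_pos: [525.3, 120.7, 47.8]
tool_rot: [3.14, -0.004, 1.466]
force: [0.6, 9.1, 0.0]
width: 42.8
gripper_force: 4.4
```

Request:
{"method": "carry_out", "body": {
  "deltas": [0, 0, 0, -0.0015, 0, 0, 0, 0, 0, 0, 0, 0, 0, 0]
}}

```text
clock: 7.28
eef_pos: [525.3, 120.7, 47.8]
tool_rot: [3.14, -0.007, 1.466]
force: [1.8, 11.9, 0.2]
width: 42.5
gripper_force: 5.7
```

Request:
{"method": "carry_out", "body": {
  "deltas": [0, 0, 0, -0.0015, 0, 0, 0, 0, 0, 0, 0, 0, 0, 0]
}}

```text
clock: 7.52
eef_pos: [525.3, 120.8, 47.9]
tool_rot: [3.139, -0.009, 1.467]
force: [0.4, 13.4, -1.5]
width: 42.5
gripper_force: 7.0
```

Request:
{"method": "carry_out", "body": {
  "deltas": [0, 0, 0, 0.02, 0, 0, 0, 0, 0, 0, 0.03, 0, 0, 0, 0, 0, 0, 0, 0, -0.05, 0, 0, 0, 0, 0, 0, -0.05, 1, 0, 0, 0, 0, 0, -0.05, 1, 0, 0, 0, 0, 0, -0.05, 1, 0, 0, 0, 0, 0, -0.05, 1]
}}

```text
clock: 8.4
eef_pos: [529.0, 162.7, 298.5]
tool_rot: [-3.14, 0.003, 1.462]
force: [0.6, 0.6, -0.2]
width: -0.0
gripper_force: 0.0
```

```bash
python3 - <<'E'
from h import *
cv2.imwrite("pics/s2.png",cv2.resize(ctrl.get_image("scene")[100:310,145:425,::-1],None,fx=2.8,fy=2.8))
p=[np.pi,0,np.radians(83.94)]
to((50,0,300),p);where()
for q in(0,.05):
  x,z=105+130*np.sin(q-.08),110+130*np.cos(q-.08);print((proj("scene",J(JP,[(x,0,z)]))-[145,100])*2.8)
print("mould home top corners",((proj("scene",J(JP,[(20,49,83),(-80,49,83),(-80,-49,83),(20,-49,83)]))-[145,100])*2.8).round().tolist())
E
```

```text
clock 8.45 turn [ 0.48 -0.09 -0.16] shift in new axes [-184.1   -4.3    5.1] dist 184.2
8.45 tcp jig [-134.1    4.3  305.1] rpy [ 1.7952e+02 -9.0000e-02  8.3780e+01] F jig [-0.8  1.5  4.3] w 0.1
[[155.80395928 227.50635002]]
[[145.67362723 228.02978896]]
mould home top corners [[292.0, 442.0], [430.0, 424.0], [405.0, 344.0], [280.0, 359.0]]
```

View pics/s2.png

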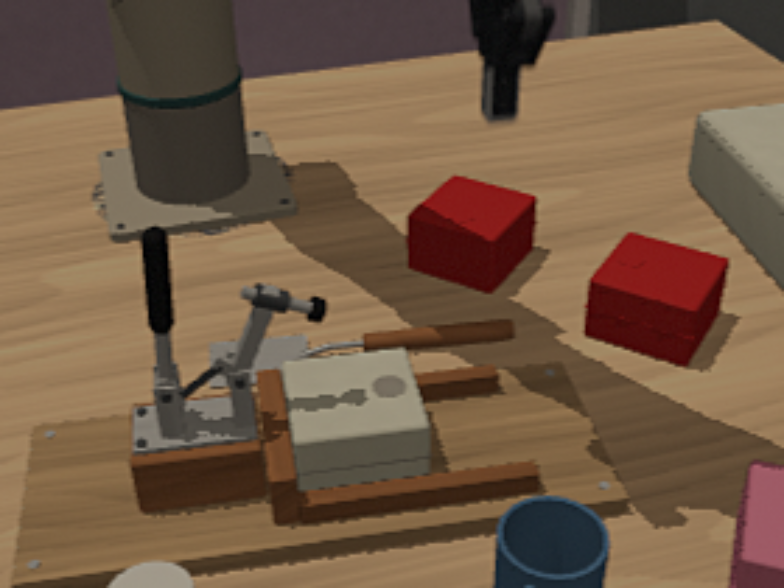

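The mould's top corners, at about (428,424) and (405,350), match the predicted home position. The handle top at (155,230) is still open. Next I move to the handle's mould side with the fingers shut.

Request:
{"method": "carry_out", "body": {
  "deltas": [0, 0, 0, -0.046, -0.004, 0, 1, 0, 0, 0, -0.046, 0, 0, 1, 0, 0, 0, -0.046, 0, 0, 1, 0, 0, 0, -0.046, 0, 0, 1, 0, 0, 0, 0, 0, 0.045, 1, 0, 0, 0, 0, 0, 0.045, 1, 0, 0, 0, 0, 0, 0, 1]
}}

```text
clock: 9.32
eef_pos: [502.7, -19.3, 204.6]
tool_rot: [-3.133, 0.002, 1.463]
force: [-0.1, -0.5, 0.6]
width: 0.1
gripper_force: 0.0
```

```bash
python3 - <<'E'
from h import *
to((50,0,215),[np.pi,0,np.radians(83.94)]);where()
last=None
for q in np.arange(0,1.66,.1):
    a=q-.08; P=np.array([105+105*np.sin(a)-9*np.cos(a)-10.5,110+105*np.cos(a)+9*np.sin(a)])
    print(round(q,2),P.round(1),None if last is None else (P-last).round(1)); last=P
E
```

```text
clock 9.325 turn [-0.51  0.14 -0.12] shift in new axes [  2.1   5.5 -10.4] dist 12.0
9.325 tcp jig [ 52.1  -5.5 204.6] rpy [-1.7949e+02  1.4000e-01  8.3820e+01] F jig [ 0.5 -0.1  0.6] w 0.1
0.0 [ 77.1 213.9] None
0.1 [ 87.6 215.2] [10.5  1.2]
0.2 [ 98.1 215.3] [10.5  0.2]
0.3 [108.6 214.4] [10.5 -0.9]
0.4 [119.  212.5] [10.4 -1.9]
0.5 [129.1 209.5] [10.1 -3. ]
0.6 [138.9 205.6] [ 9.8 -4. ]
0.7 [148.2 200.7] [ 9.3 -4.9]
0.8 [157.  194.9] [ 8.8 -5.8]
0.9 [165.1 188.2] [ 8.2 -6.7]
1.0 [172.6 180.8] [ 7.5 -7.4]
1.1 [179.3 172.6] [ 6.7 -8.1]
1.2 [185.1 163.8] [ 5.8 -8.8]
1.3 [190.  154.5] [ 4.9 -9.3]
1.4 [194.  144.8] [ 4.  -9.8]
1.5 [197.  134.7] [  3.  -10.1]
1.6 [198.9 124.3] [  2.  -10.4]
```

Request:
{"method": "carry_out", "body": {
  "deltas": [0, 0, 0, -0.01, 0.0055, -0.0104, 1, 0, 0, 0, -0.015, 0, 0, 1, 0, 0, 0, -0.0105, 0, -0.001, 1, 0, 0, 0, -0.0105, 0, 0, 1, 0, 0, 0, -0.0105, 0, 0.001, 1, 0, 0, 0, -0.0105, 0, 0.002, 1, 0, 0, 0, -0.01, 0, 0.003, 1, 0, 0, 0, -0.01, 0, 0.004, 1, 0, 0, 0, -0.0093, 0, 0.005, 1, 0, 0, 0, 0, 0, 0, 1]
}}

```text
clock: 10.58
eef_pos: [500.7, -115.2, 203.0]
tool_rot: [-3.14, 0.0, 1.462]
force: [0.1, 0.0, -0.1]
width: 0.3
gripper_force: 0.0
```

```bash
python3 - <<'E'
from h import *
where()
cv2.imwrite("pics/s3.png",cv2.resize(ctrl.get_image("scene")[100:310,145:425,::-1],None,fx=2.8,fy=2.8))
E
```

```text
10.575 tcp jig [147.6   2.6 203. ] rpy [-1.7992e+02  1.0000e-02  8.3790e+01] F jig [-0.1  0.1 -0.1] w 0.3
```

View pics/s3.png

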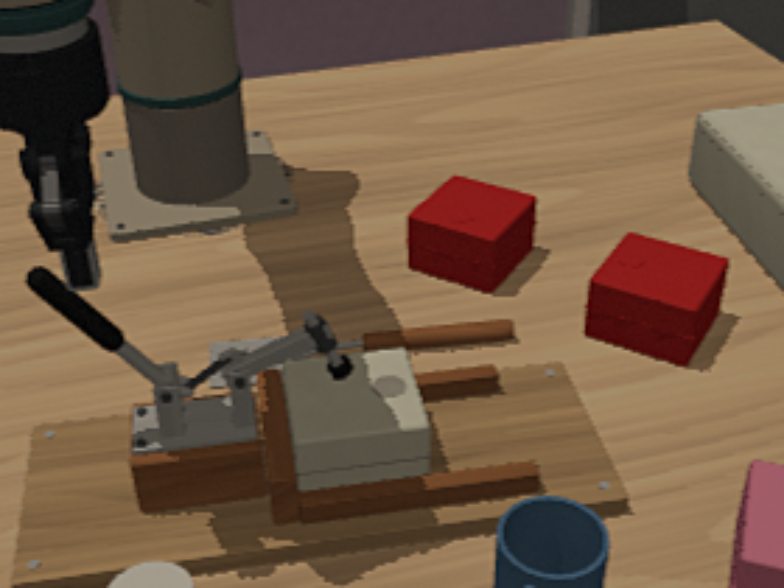

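The fingertip at (85,285) rests on the middle of the sleeve, the handle is at about 0.7 rad, and the presser is coming down. I continue along the arc.

Request:
{"method": "carry_out", "body": {
  "deltas": [0, 0, 0, -0.009, -0.0025, 0.008, 1, 0, 0, 0, -0.0085, 0, 0.0067, 1, 0, 0, 0, -0.0075, 0, 0.0075, 1, 0, 0, 0, -0.0067, 0, 0.008, 1, 0, 0, 0, -0.006, 0, 0.009, 1, 0, 0, 0, -0.005, 0, 0.0095, 1, 0, 0, 0, -0.004, 0, 0.01, 1]
}}

```text
clock: 11.5
eef_pos: [494.0, -160.8, 144.4]
tool_rot: [3.141, 0.0, 1.464]
force: [0.3, -1.3, 1.1]
width: -0.0
gripper_force: 0.5
```

```bash
python3 - <<'E'
from h import *
where()
E
```

```text
11.5 tcp jig [193.7   0.8 144.4] rpy [179.97   0.    83.86] F jig [1.3 0.4 1.1] w -0.0
```

Request:
{"method": "carry_out", "body": {
  "deltas": [0, 0, 0, -0.003, 0, 0.01, 1, 0, 0, 0, -0.002, 0, 0.01, 1, 0, 0, 0, 0, 0, 0.003, 1, 0, 0, 0, 0, 0, 0, 1, 0, 0, 0, 0, 0, 0, 1]
}}

```text
clock: 12.12
eef_pos: [493.6, -165.2, 122.3]
tool_rot: [3.141, -0.0, 1.464]
force: [0.3, 0.2, 0.1]
width: -0.2
gripper_force: 0.0
```

```bash
python3 - <<'E'
from h import *
where()
E
```

```text
12.125 tcp jig [198.1   0.9 122.3] rpy [179.96  -0.    83.89] F jig [-0.2  0.2  0.1] w -0.2
```

Request:
{"method": "carry_out", "body": {
  "deltas": [0, 0, 0, 0, 0, -0.03, 1, 0, 0, 0, 0, 0, -0.05, 1, 0, 0, 0, 0, 0, -0.05, 1, 0, 0, 0, 0, 0, -0.03, 1, 0, 0, 0, 0, 0, 0, 1, 0, 0, 0, 0, 0, 0, 1, 0, 0, 0, 0, 0, 0, 1]
}}

```text
clock: 13.0
eef_pos: [492.5, -165.2, 280.8]
tool_rot: [-3.139, -0.001, 1.464]
force: [-0.1, 0.4, -0.4]
width: -0.2
gripper_force: 0.0
```

```bash
python3 - <<'E'
from h import *
where()
cv2.imwrite("pics/s4.png",cv2.resize(ctrl.get_image("scene")[170:310,145:375,::-1],None,fx=3.4,fy=3.4))
for q in(1.4,1.65):
  x,z=105+130*np.sin(q-.08),110+130*np.cos(q-.08);print((proj("scene",J(JP,[(x,0,z)]))-[145,170])*3.4)
print("mould home top",((proj("scene",J(JP,[(20,49,83),(-80,49,83),(-80,-49,83),(20,-49,83)]))-[145,170])*3.4).round().tolist())
E
```

```text
13.0 tcp jig [198.3  -0.3 280.8] rpy [-1.7986e+02 -3.0000e-02  8.3880e+01] F jig [-0.4 -0.1 -0.4] w -0.2
[[-30.42140703 210.02108581]]
[[-24.78064829 254.34828586]]
mould home top [[355.0, 298.0], [522.0, 277.0], [492.0, 180.0], [340.0, 198.0]]
```

View pics/s4.png

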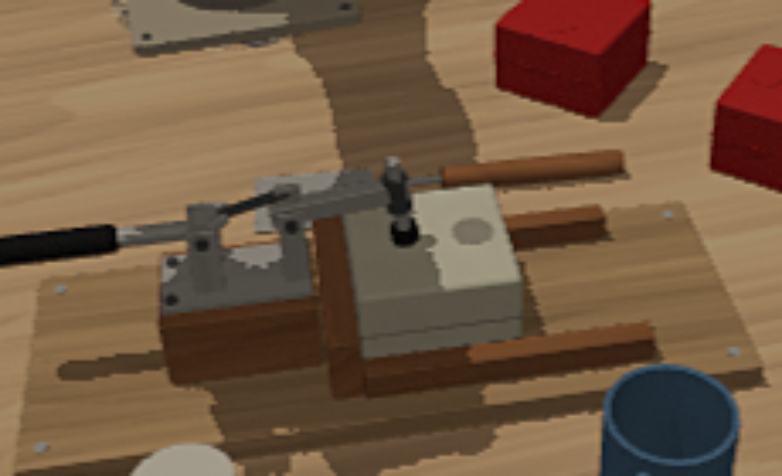

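The handle lies level, running out of the crop at (0,250), which matches the locked prediction at 1.65 rad. The presser at (404,235) bears on the mould, which is still home with its corner at (520,280). The robot is clear, so I hand the job in.

```bash
python3 -c "
from cell import ctrl
print(ctrl.finish_job())"
```

```text
the job is handed in; nothing more can be done
None
```

The job is handed in: by the last camera view the mould was home against the stop, the handle level in lock with the presser on the mould, and the robot clear; I got no verdict back and couldn't measure the presser force.

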